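# Jack up the end of the dish rack and hold it

## Task

Set the small lever jack on the shelf with its round saddle centred under the lift point on the dish rack's tab, then pull the jack's bar out of its upright holder and stand it fully home in the jack's socket. Push the bar all the way down so that the jack raises that end of the rack, and finish holding the bar down, without letting go: the rack is to stay up, carried by the jack alone, so that its feet can be changed. Do not shove the rack along the shelf, and leave the spray bottle, jar and bottle brush where they are.

Things in the scene. Friction and masses are not known exactly. Their poses are not given: they have to be found in the camera images.
- lift_point (a point): Lift point of the dish rack: centre of the underside of a flat tab (60 mm wide, 5 mm thick) that juts 50 mm out of one end of the rack, 60 mm above the shelf. It is 25 mm out from the rack's end; a round boss (24 mm across, 5 mm high) on the tab's top is right above it. Axes are the rack's: y points level out of that end, away from the rack, z up.
- rack_far (a point): Point at shelf height midway between the rack's two far feet, 305 mm from the lift point; the rack tips about these feet as it is lifted. Axes as the lift point's.
- jack_grip (a point): Loose aluminium lever jack, 0.8 kg: point in its carrying rib, an upright block 40 mm long (x), 24 mm wide (y), top 78 mm above the shelf; the point is on its centre line 60 mm above the shelf. x points along the jack to the saddle, z up. Along x from here: saddle +70 mm, lever pivot -55 mm, ends of the base plate (90 mm wide, 8 mm thick) +95 and -105 mm.
- saddle_top (a point): Centre of the top of the jack's round saddle (44 mm across), 45 mm above the shelf when lowered; it rises straight up by 35 mm per rad of the lever, so it meets the 60 mm high tab at about 0.43 rad and lifts it 20 mm at the lever's stop. Axes as the jack's.
- socket_floor (a point): Centre of the inner floor of the jack's socket, a round steel tube on the lever, 40 mm deep, bore 18 mm, mouth flared to about 30 mm. z points out of the mouth, straight up while the lever rests; this point is then 36 mm above the shelf. The lever's pivot is 6 mm from it along -z (30 mm above the shelf); its axis runs across the jack (jack's y).
- lever (a joint): Lever (socket) angle in rad: 0 = socket upright (at rest, sprung), 1.0 = fully down at the stop, the bar then leaning 57 degrees from upright, away from the saddle (towards the jack's -x). It springs back up when let go; with the bar gripped 140 mm above its foot, pushing down takes about 2 to 5 N.
- holder_mouth (a point): Centre of the mouth of the fixed upright holder, a steel tube (27 mm outside, bore 18 mm) on a round foot of 84 mm, mouth 90 mm above the shelf, inner floor 10 mm above the shelf.
- bar_mid (a point): The jack's bar, loose, 0.14 kg, 170 mm long, standing in the holder: lower 100 mm is a 14 mm steel rod with a chamfered foot, upper 70 mm an 18 mm black rubber grip. This point is its centre, 85 mm from either end; z points along the bar from foot to grip end.
- bar_foot (a point): Centre of the bar's lower end face (the steel end); z as bar_mid. Seated when it rests on the socket's floor.
- bar: The bar again; origin at its foot.
- jack: The jack again; origin at the centre of the base plate's underside, axes as jack_grip.
- rack: Loose stainless steel wire dish rack, 230 x 300 mm, rim 139 mm high, three plates in it up to 240 mm high, about 1.5 kg in all, on four feet. Origin at shelf height under its centre, 175 mm from the lift point along y.
- spray_mid (a point): Bystander: turquoise spray bottle, 76 mm across, 220 mm high; point on its axis 110 mm up.
- jar_mid (a point): Bystander: clear closed jar with a red lid, 80 mm across, 110 mm high; point on its axis 55 mm up.
- brush_mid (a point): Bystander: white bottle brush lying along its x axis, 260 mm long, 50 mm thick; point in its middle, 25 mm up.
Not all that is in view belongs to the job. Of the things that look like the jack, take the one that is farthest to the robot's left at the start. There is more than one size of the part that bears holder_mouth; the job needs the larger.

How it is judged:
By the outcome, as a careful person would: the job done as asked, in the order asked, and still so for the second after the job is handed in, while the arm keeps its last pose, push and grip.
It also fails if it takes over 64 s, if anything falls off the work surface, if the arm or the gripper's body presses on something with over 40 N, if the wrist force passes 120 N, or if a joint passes its speed limit or range.

## Robot

A 6-joint arm with a two-finger parallel gripper is mounted at the origin on the work surface. World frame = base frame: x ahead of the robot, y to its left, z up, the work surface at z = 0. Lengths are in m, angles in degrees, forces in N, time in s.
With the tool pointing down it reaches from about 0.25 to 0.725 m from the base axis. Payload 9.7 kg.
Tool frame: the origin (TCP) lies on the centre line of the jaws, within the pads' length; the fingertips stand 19 mm ahead of it and the grasp point (between the pads) is the TCP (bot.tcp_to_tips is the z of the fingertips in the tool frame, in m); z points along the fingers, y is the line along which they close (so a half turn about z gives the same grasp; the last joint's range is limited). The gripper opens to 85 mm and grips with 20 to 120 N. Pads are 22 mm wide; open, the fingers measure 114 mm over their backs; the gripper's body (76 mm by 85 mm) begins 54 mm behind the grasp point. The pads swing forward as they close: fully open they stand 13 mm farther back than shut.
Start: joints at [-69.672, 4.979, 10.078, 95.1, 0, 90], TCP at [0.191, -0.516, 0.25] pointing down, gripper open.
Joint ranges: [-179.16, 179.16], [-48.56, 103.87], [-65.8, 70.77], [-126.05, 130.52], [-82.76, 87.17], [-180, 180]. Speed limits (degrees/s): [127.2, 127.2, 147.25, 180, 180, 180].

## Interface

Orientations are given as [roll, pitch, yaw] about the fixed x, y, z axes, in that order (R = Rz(yaw) Ry(pitch) Rx(roll)).
In Python, from workcell import bot gives the robot as it stands. The module is installed in compiled form; this text tells all that it offers.
- The arm moves only by the tool play_rows, never from a script. Its argument "increments" is a list of rows, each an object with "slide": the shift along the tool's x, y, z in mm, a list of three; "angular": the turn, a rotation vector about the tool's x, y, z in degrees, a list of three; "claw": the opening, from -1 (shut) to 1 (fully open). In form: [{"slide": [x, y, z], "angular": [rx, ry, rz], "claw": claw}, ...]. A call has 1 to 8 rows; each row shifts and turns the commanded pose from where the row before left it, along the tool's axes as they then stand; what a row does not reach is not made up. A row lasts 1/10 s, in which the tool goes at most 50 mm and 8.59 degrees, less where a joint would pass 70% of its speed; a pose out of reach is approached as far as the arm can. A call is refused whole if a number of a shift passes 50 or a number of a turn 8.59, either way. A call with a gripper value outside its range is refused whole. The fingers move at their own pace and stop on an object; "squeeze" is the grip in N (left out, the last holds). Time passes only in rows, so rows that do not move let the fingers close. It gives the time, the measured TCP pose, the force, the opening and the grip force at its end, in the units of the state.
- bot.get_obs(): the state, without advancing time (a new reading comes with each control period).
- bot.camera(name): name is "scene" or "top"; returns the picture (384x512x3 uint8, red, green, blue); there is no depth.
- bot.camera_info(name): a dict with "fovy" (degrees; the focal length in pixels is half the picture's height over the tangent of half this angle, whatever the lens; pixels are square), "cx", "cy" (the principal point, pixels), "k1" (the pictures are not rectified: a ray, as slopes to the right and down, at radius r is drawn at 1 + k1 r^2 times it, then the intrinsics apply), "R" (3x3) and "t" (3): a world point X has camera coordinates R X + t. Camera axes: x right, y down, z forward; pixel columns grow to the right and rows downward; lengths in m; the calibration is good to about 2 mm. A picture is of the moment at which its call begins. camera_info takes no time and is no camera call.
- bot.job_done(): hands the job in; it is judged then, once.
The state is a dict: "time": time; "q": joint angles; "qd": joint speeds; "joint_efforts": joint torques, N m; "ee_pos": TCP position; "tcp_rot": TCP orientation; "wrist_force": force on the tool from outside, world axes, zero at the start; "torque": the same for the moment, N m; "opening": finger opening in m; "grasp_force": force on a finger pad.
Only numpy, scipy, OpenCV 4.12 (cv2) and the standard library are available. Lean on these libraries where they do the work, as an engineer would, in place of code of your own. Each camera call takes 0.05 s, during which the arm holds its last target. There are 200 camera calls.

## Working session

There is one attempt and no reset: what is moved stays moved. The work goes in short steps, Python scripts to look and compute and a tool call to move; the robot and the scene stay as the last step left them, time stands still between calls to the robot, and variables do not carry over. Pictures are saved under pics/ and viewed, at most 10 in all, crops included, and the job is handed in when it is done.

Besides the shell and the picture viewer there is one more tool, called after "Call:" as name(argument=value, ...), one argument or row to a line, values as JSON. play_rows: Moves the arm, as the interface text tells. Its arguments: {"type":"object","properties":{"increments":{"type":"array"},"squeeze":{"type":"number"}},"required":["increments"]}

```bash
mkdir -p pics; cat > h.py <<'E'
import numpy as np, cv2
from workcell import bot
from scipy.spatial.transform import Rotation as Rn
def K(n):
    c=bot.camera_info(n); f=192/np.tan(np.radians(c['fovy']/2)); return c,f
def ray(n,u,v):
    c,f=K(n); x=(u-c['cx'])/f; y=(v-c['cy'])/f
    rd=np.hypot(x,y); r=rd
    for _ in range(50): r=rd/(1+c['k1']*r*r)
    s=r/rd if rd>0 else 1
    R=np.array(c['R']); t=np.array(c['t'])
    return -R.T@t, R.T@np.array([x*s,y*s,1])
def onz(n,u,v,z):
    o,d=ray(n,u,v); return o+d*(z-o[2])/d[2]
def proj(n,X):
    c,f=K(n); p=np.array(c['R'])@np.array(X)+np.array(c['t']); x,y=p[:2]/p[2]; s=1+c['k1']*(x*x+y*y)
    return np.array([c['cx']+f*x*s,c['cy']+f*y*s])
def two(a,b):
    (o1,d1),(o2,d2)=ray('top',*a),ray('scene',*b)
    s=np.linalg.lstsq(np.c_[d1,-d2],o2-o1,rcond=None)[0]
    p,q=o1+d1*s[0],o2+d2*s[1]; return (p+q)/2,np.linalg.norm(p-q)
E
python3 - <<'E'
from h import *
for n in('top','scene'):
    im=bot.camera(n)[:,:,::-1]; cv2.imwrite(f'pics/{n}0.png',im)
    cv2.imwrite(f'pics/{n}0b.png',cv2.resize(im,(800,600),interpolation=cv2.INTER_CUBIC))
    c,f=K(n); print(n,c['fovy'],c['k1'],c['cx'],c['cy'],-np.array(c['R']).T@c['t'],f)
print(bot.get_obs(),bot.tcp_to_tips)
E
```

```text
top 50.89925108979073 -0.07074708295156358 255.1551212164421 189.60839933433434 [0.25430337 0.01091433 1.14874228] 403.44884741261
scene 48.80488081394003 0.007092362014963929 259.96151690444304 187.28253059656586 [1.06653529 0.4004807  1.09341783] 423.2137347100244
{'time': 0.1, 'q': array([-6.96722173e+01,  5.00705313e+00,  1.00388097e+01,  9.50993161e+01,
       -8.55186438e-04,  9.00005612e+01]), 'qd': array([ 0.01467298, -0.07792534,  0.06688173,  0.05551056,  0.0513923 ,
       -0.08752888]), 'joint_efforts': array([-9.66845764e-04, -5.21560800e+01,  4.65655160e+01,  1.60967465e-02,
       -3.54206418e-05,  1.11446144e-05]), 'ee_pos': array([ 0.19099716, -0.51557541,  0.24966089]), 'tcp_rot': array([-1.79932440e+02,  8.55847592e-04,  2.03272225e+01]), 'wrist_force': array([-0.21063459,  0.25724368, -0.28122499]), 'torque': array([-0.01164853, -0.01633024, -0.00427816]), 'grasp_force': 0.0, 'opening': 0.08524891108780208} 0.019
```

View pics/top0b.png

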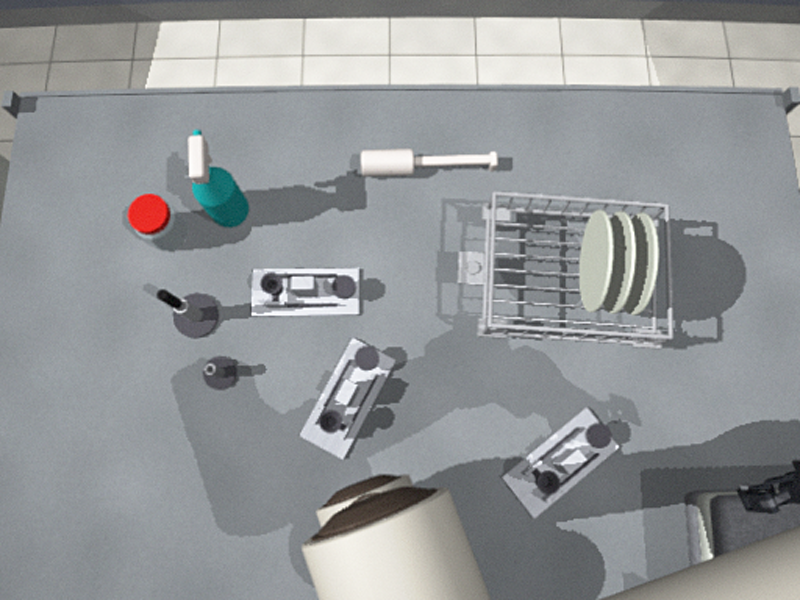

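View pics/scene0b.png

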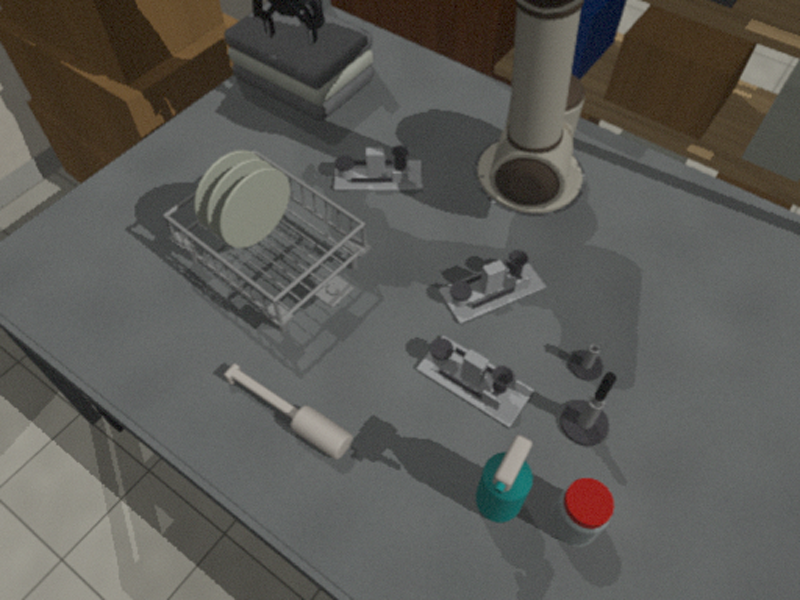

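The top view (800 px scale) shows three jacks. The leftmost is at about (305,290), with its socket at (271,284) and saddle at (345,287). The larger holder with the bar is at (195,315), and the rack's tab and boss are at (474,267). The scene view shows the same layout. Next I'll zoom in for accurate positions.

```bash
python3 - <<'E'
from h import *
def crop(n,x0,y0,w,h,s):
    im=cv2.imread(f'pics/{n}0.png')[y0:y0+h,x0:x0+w]
    o=cv2.resize(im,None,fx=s,fy=s,interpolation=cv2.INTER_CUBIC)
    for i in range(0,w,10):
        cv2.line(o,(i*s,0),(i*s,6 if (x0+i)%50 else 14),(0,255,255),1)
        if (x0+i)%50==0: cv2.putText(o,str(x0+i),(i*s,26),0,.4,(0,255,255))
    for i in range(0,h,10):
        cv2.line(o,(0,i*s),(6 if (y0+i)%50 else 14,i*s),(0,255,255),1)
        if (y0+i)%50==0: cv2.putText(o,str(y0+i),(16,i*s+4),0,.4,(0,255,255))
    return o
a=crop('top',100,160,140,60,5); b=crop('top',270,110,160,60,5)[:, :700] if 0 else crop('top',280,115,140,55,5)
cv2.imwrite('pics/c1.png',np.vstack([a,b]))
a=crop('scene',180,170,210,120,3.5.__int__()+0) 
cv2.imwrite('pics/c2.png',cv2.resize(a,None,fx=1.2,fy=1.2) if 0 else a)
for p in[(305,290),(347,398),(560,465)]: print(onz('top',p[0]*.64,p[1]*.64,.04))
E
```

```text
[0.52087929 0.17755278 0.04      ]
[0.32677648 0.09921376 0.04      ]
[ 0.2094525  -0.26712183  0.04      ]
```

View pics/c1.png

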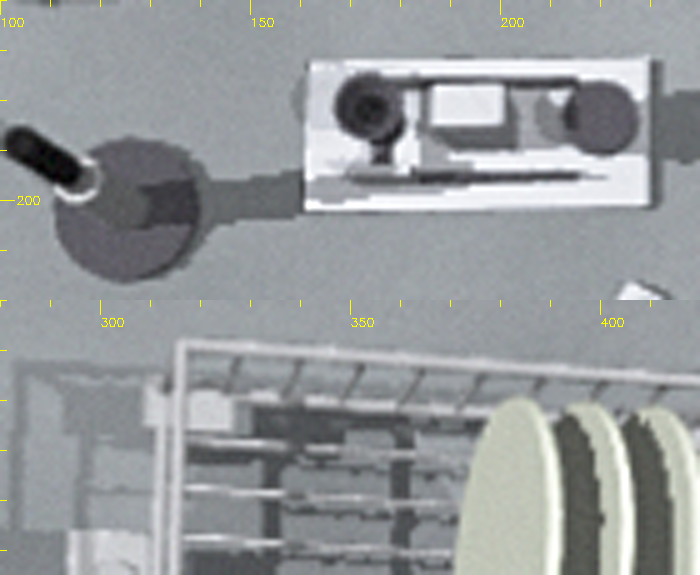

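View pics/c2.png

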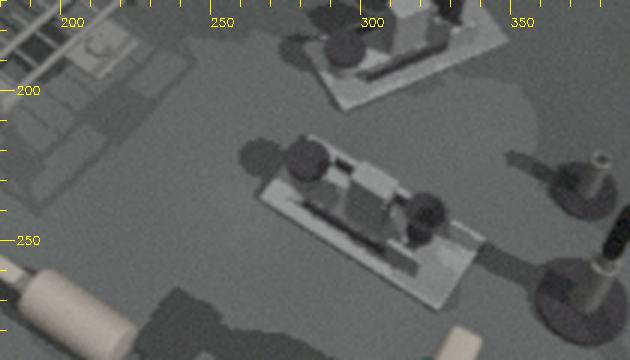

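In the crops (native px), the top view has the saddle at (220.4,183.8), the socket mouth at (174,181), the rib top at (193.2,180.9), the holder mouth at (116.4,195.6) and the boss near (303.4,170.9). The scene view has the saddle at (282.3,223.3), the socket at (322.3,240.7) and the boss at (215.3,185).

```bash
python3 - <<'E'
from h import *
np.set_printoptions(precision=4,suppress=True)
P={'saddle':((220.4,183.8),(282.3,223.3),.045),'socket':((174,181),(322.3,240.7),.076),'rib':((193.2,180.9),(305,230.3),.078),'boss':((303.4,170.9),(215.3,185),.07)}
for k,(a,b,z) in P.items(): print(k,onz('top',*a,z),onz('scene',*b,z),two(a,b))
print('mouth',onz('top',116.4,195.6,.09), 'bartop',onz('top',104,188,.18))
# jack base by brightness
im=cv2.imread('pics/top0.png'); g=im.min(2)
m=(g>185).astype(np.uint8); m[:,:155]=0;m[:,240:]=0;m[:165]=0;m[215:]=0
r=cv2.minAreaRect(cv2.findNonZero(m)); c=cv2.boxPoints(r); print(r)
for q in c: print('base',q,onz('top',*q,.008))
# holder foot dark
hsv=im.astype(int); print(im[205,115],im[195,210],im[183,220])
# rim corners
for u,v in[(494,193),(669,206),(672,345),(482,333)]: print('rim',onz('top',u*.64,v*.64,.139))
def crop(n,x0,y0,w,h,s): return cv2.resize(cv2.imread(f'pics/{n}0.png')[y0:y0+h,x0:x0+w],None,fx=s,fy=s,interpolation=cv2.INTER_CUBIC)
a=crop('top',285,145,55,50,7); b=crop('scene',195,165,55,50,7)
c=crop('scene',355,230,55,50,7);d=crop('top',285,110,160,120,4)
top=np.hstack([a,b]); d=cv2.resize(d,(640,480))[:250]
cv2.imwrite('pics/c3.png',np.vstack([top,np.hstack([c,crop('top',90,175,55,35,10)[:350,:385]])])[:600])
E
```

```text
saddle [0.5245 0.1058 0.045 ] [0.529  0.1112 0.045 ] (array([0.5257, 0.1078, 0.0373]), np.float64(0.002937091030386836))
socket [0.5256 0.231  0.076 ] [0.5258 0.2371 0.076 ] (array([0.5253, 0.2342, 0.0727]), np.float64(0.005491468437763802))
rib [0.525  0.1777 0.078 ] [0.5274 0.1828 0.078 ] (array([0.5256, 0.1801, 0.073 ]), np.float64(0.0035451216823213193))
boss [ 0.5539 -0.1262  0.07  ] [ 0.5511 -0.1143  0.07  ] (array([ 0.5517, -0.1213,  0.0677]), np.float64(0.011586865109823655))
mouth [0.4824 0.3835 0.09  ] bartop [0.4825 0.3846 0.18  ]
((195.0054168701172, 186.35597229003906), (29.708709716796875, 68.44668579101562), 89.13194274902344)
base [160.561  172.0218] [0.5703 0.2858 0.008 ]
base [228.9998 170.9848] [0.5721 0.0842 0.008 ]
base [229.4499 200.6901] [0.4832 0.0822 0.008 ]
base [161.011  201.7271] [0.4812 0.2803 0.008 ]
[104  96  94] [74 65 72] [103  92  95]
rim [ 0.6662 -0.1563  0.139 ]
rim [ 0.6427 -0.4595  0.139 ]
rim [ 0.401 -0.439  0.139]
rim [ 0.4236 -0.1267  0.139 ]
```

View pics/c3.png

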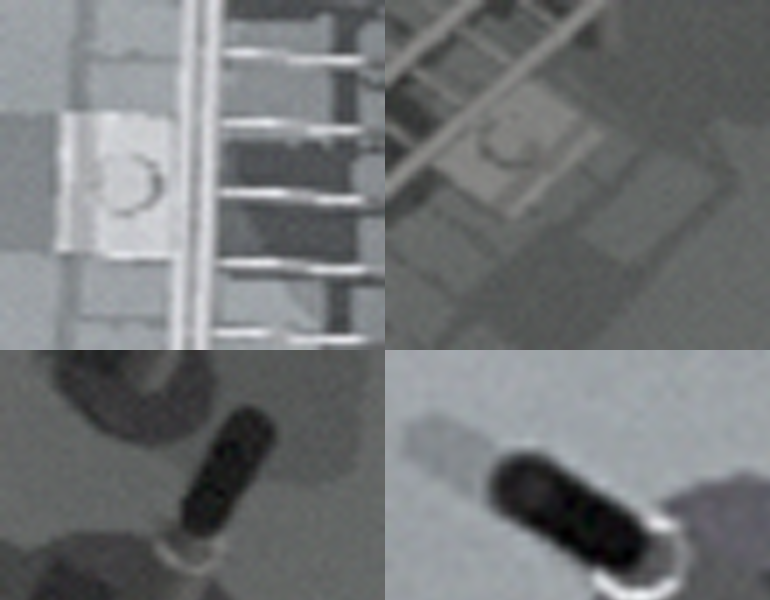

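The top crop has the boss at about (303,171) and the scene crop at about (213.3,184.7). The bar stands upright in the larger holder. I'll move towards the jack now.

Call:
play_rows(
  increments=[
    {"slide": [35, -34, 0], "angular": [0, 0, 0], "claw": 1},
    {"slide": [35, -34, 0], "angular": [0, 0, 0], "claw": 1},
    {"slide": [35, -34, 0], "angular": [0, 0, 0], "claw": 1},
    {"slide": [35, -34, 0], "angular": [0, 0, 0], "claw": 1},
    {"slide": [35, -34, 0], "angular": [0, 0, 0], "claw": 1},
    {"slide": [35, -34, 0], "angular": [0, 0, 0], "claw": 1},
    {"slide": [35, -34, 0], "angular": [0, 0, 0], "claw": 1},
    {"slide": [35, -34, 0], "angular": [0, 0, 0], "claw": 1},
  ],
)

```text
time: 0.9
ee_pos: [0.3594, -0.1615, 0.2502]
tcp_rot: [180.0, -0.0, 20.3]
wrist_force: [1.0, 0.3, -0.1]
opening: 0.0857
grasp_force: 0.0
```

Call:
play_rows(
  increments=[
    {"slide": [35, -34, 0], "angular": [0, 0, 0], "claw": 1},
    {"slide": [35, -34, 0], "angular": [0, 0, 0], "claw": 1},
    {"slide": [35, -34, 0], "angular": [0, 0, 0], "claw": 1},
    {"slide": [35, -34, 0], "angular": [0, 0, 0], "claw": 1},
    {"slide": [35, -34, 0], "angular": [0, 0, 0], "claw": 1},
    {"slide": [35, -34, 0], "angular": [0, 0, 0], "claw": 1},
    {"slide": [35, -34, 0], "angular": [0, 0, 0], "claw": 1},
    {"slide": [0, 0, 0], "angular": [0, 0, 0], "claw": 1},
  ],
)

```text
time: 1.7
ee_pos: [0.5073, 0.1492, 0.2481]
tcp_rot: [-179.9, 0.1, 20.6]
wrist_force: [-0.3, -0.8, -1.4]
opening: 0.0855
grasp_force: 0.0
```

Call:
play_rows(
  increments=[
    {"slide": [0, 0, 0], "angular": [0, 0, -8.5], "claw": 1},
    {"slide": [0, 0, 0], "angular": [0, 0, -8.5], "claw": 1},
    {"slide": [0, 0, 0], "angular": [0, 0, -8.5], "claw": 1},
    {"slide": [0, 0, 0], "angular": [0, 0, -8.5], "claw": 1},
    {"slide": [0, 0, 0], "angular": [0, 0, -8.5], "claw": 1},
    {"slide": [0, 0, 0], "angular": [0, 0, -8.5], "claw": 1},
    {"slide": [0, 0, 0], "angular": [0, 0, -8.5], "claw": 1},
    {"slide": [0, 0, 0], "angular": [0, 0, -8.5], "claw": 1},
  ],
)

```text
time: 2.5
ee_pos: [0.5059, 0.1442, 0.2501]
tcp_rot: [-180.0, 0.0, 88.7]
wrist_force: [-0.0, -0.8, 0.6]
opening: 0.0856
grasp_force: 0.0
```

Call:
play_rows(
  increments=[
    {"slide": [0, 0, 0], "angular": [0, 0, -1.7], "claw": 1},
    {"slide": [0, 0, 0], "angular": [0, 0, 0], "claw": 1},
    {"slide": [0, 0, 0], "angular": [0, 0, 0], "claw": 1},
  ],
)

```text
time: 2.8
ee_pos: [0.5061, 0.1447, 0.2502]
tcp_rot: [-180.0, 0.0, 89.8]
wrist_force: [-0.9, 0.2, 0.2]
opening: 0.0856
grasp_force: 0.0
```

```bash
python3 - <<'E'
from h import *
np.set_printoptions(precision=4,suppress=True)
s5=-.4; s3=-.33
P={'saddle':((220.4+s5,183.8+s5),(282.3+s3,223.3+s3),.045),'socket':((174+s5,181+s5),(322.3+s3,240.7+s3),.076),'rib':((193.2+s5,180.9+s5),(305+s3,230.3+s3),.078),'boss':((303.3-.43,171.3-.43),(213.3-.43,184.7-.43),.07)}
for k,(a,b,z) in P.items(): print(k,onz('top',*a,z),onz('scene',*b,z),(onz('top',*a,z)+onz('scene',*b,z))/2)
# native px of bar crop: top scale10 (0..) offset ; scene scale7
print('mouth',onz('top',90+(655-385+.5)/10-.5+0,175+(555-350+.5)/10-.5,.09),onz('scene',355+(190+.5)/7-.5,230+(550-350+.5)/7-.5,.09))
print('bartop',onz('top',90+(520-385+.5)/10-.5,175+(483-350+.5)/10-.5,.18),onz('scene',355+(251+.5)/7-.5,230+(425-350+.5)/7-.5,.18))
o=bot.get_obs(); print(o['ee_pos'],o['tcp_rot'],o['q'],o['time'])
E
```

```text
saddle [0.5256 0.1069 0.045 ] [0.5287 0.1099 0.045 ] [0.5272 0.1084 0.045 ]
socket [0.5267 0.2321 0.076 ] [0.5255 0.2359 0.076 ] [0.5261 0.234  0.076 ]
rib [0.5262 0.1788 0.078 ] [0.5271 0.1815 0.078 ] [0.5266 0.1802 0.078 ]
boss [ 0.554  -0.1247  0.07  ] [ 0.5533 -0.1218  0.07  ] [ 0.5536 -0.1233  0.07  ]
mouth [0.4839 0.3832 0.09  ] [0.4855 0.3904 0.09  ]
bartop [0.4829 0.3871 0.18  ] [0.482  0.3871 0.18  ]
[0.5061 0.1447 0.2502] [-179.9891    0.003    89.8299] [ 15.9509   1.7294   6.667   94.949    0.0002 106.1211] 2.8
```

Call:
play_rows(
  increments=[
    {"slide": [43, 20.5, 0], "angular": [0, 0, 0], "claw": 1},
    {"slide": [0, 0, 40], "angular": [0, 0, 0], "claw": 1},
    {"slide": [0, 0, 40], "angular": [0, 0, 0], "claw": 1},
    {"slide": [0, 0, 40], "angular": [0, 0, 0], "claw": 1},
    {"slide": [0, 0, 30], "angular": [0, 0, 0], "claw": 1},
    {"slide": [0, 0, 22], "angular": [0, 0, 0], "claw": 1},
    {"slide": [0, 0, 16], "angular": [0, 0, 0], "claw": 1},
    {"slide": [0, 0, 0], "angular": [0, 0, 0], "claw": 1},
  ],
)

```text
time: 3.6
ee_pos: [0.5253, 0.1873, 0.0598]
tcp_rot: [-179.8, 0.1, 89.9]
wrist_force: [-0.2, -0.4, -0.7]
opening: 0.0854
grasp_force: 0.0
```

Call:
play_rows(
  increments=[
    {"slide": [0, 0, 0], "angular": [0, 0, 0], "claw": -0.2},
    {"slide": [0, 0, 0], "angular": [0, 0, 0], "claw": -0.6},
    {"slide": [0, 0, 0], "angular": [0, 0, 0], "claw": -1},
    {"slide": [0, 0, 0], "angular": [0, 0, 0], "claw": -1},
    {"slide": [0, 0, 0], "angular": [0, 0, 0], "claw": -1},
    {"slide": [0, 0, 0], "angular": [0, 0, 0], "claw": -1},
    {"slide": [0, 0, 0], "angular": [0, 0, 0], "claw": -1},
    {"slide": [0, 0, 0], "angular": [0, 0, 0], "claw": -1},
  ],
  squeeze=60,
)

```text
time: 4.4
ee_pos: [0.5268, 0.188, 0.0631]
tcp_rot: [180.0, -0.0, 90.0]
wrist_force: [-3.8, -0.7, 5.4]
opening: 0.0233
grasp_force: 59.7
```

Call:
play_rows(
  increments=[
    {"slide": [0, 0, -8], "angular": [0, 0, 0], "claw": -1},
    {"slide": [-20, 5, 0], "angular": [0, 0, 0], "claw": -1},
    {"slide": [-30, 7.5, 0], "angular": [0, 0, 0], "claw": -1},
    {"slide": [-30, 7.5, 0], "angular": [0, 0, 0], "claw": -1},
    {"slide": [-30, 7.5, 0], "angular": [0, 0, 0], "claw": -1},
    {"slide": [-30, 7.5, 0], "angular": [0, 0, 0], "claw": -1},
    {"slide": [-13, 4, 0], "angular": [0, 0, 4.5], "claw": -1},
    {"slide": [0, 0, 0], "angular": [0, 0, 0], "claw": -1},
  ],
)

```text
time: 5.2
ee_pos: [0.5655, 0.0329, 0.0694]
tcp_rot: [-179.9, 0.0, 85.3]
wrist_force: [-0.2, 1.7, -8.5]
opening: 0.0227
grasp_force: 59.8
```

```bash
python3 - <<'E'
from h import *
np.set_printoptions(precision=4,suppress=True)
o=bot.get_obs(); print(o['ee_pos'],o['tcp_rot'],o['wrist_force'],o['opening'])
a=bot.camera('top')[:,:,::-1];b=bot.camera('scene')[:,:,::-1]
cv2.imwrite('pics/top1.png',a);cv2.imwrite('pics/scene1.png',b)
def cr(im,x0,y0,w,h,s): return cv2.resize(im[y0:y0+h,x0:x0+w],None,fx=s,fy=s,interpolation=cv2.INTER_CUBIC)
cv2.imwrite('pics/c4.png',np.vstack([cr(a,200,135,130,60,6),cr(b,185,160,130,40,6)]))
u=np.array([-.0785,-.9969,0]); s=o['ee_pos']+.079*u; s[2]=.053; print(s,proj('top',s),proj('scene',s))
E
```

```text
[0.5655 0.0329 0.0694] [-179.8948    0.0445   85.2568] [-0.2013  1.6963 -8.4589] 0.02269646031119813
[ 0.5593 -0.0458  0.053 ] [274.1452 170.7919] [232.1435 201.5739]
```

View pics/c4.png

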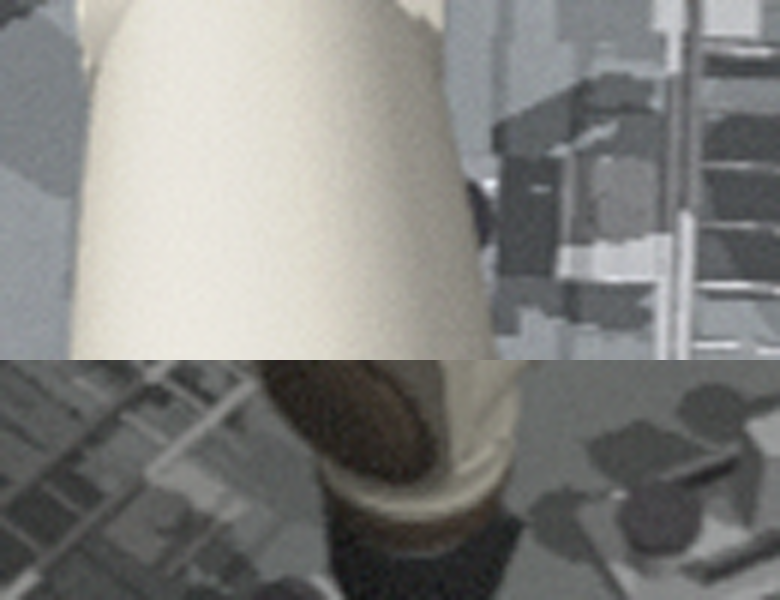

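The arm hides most of the jack. In the top view the saddle's visible right edge, at about (282,169) native px, is where I predicted, so the in-hand position holds. I'll slide it under the tab.

Call:
play_rows(
  increments=[
    {"slide": [-15, 0, 0], "angular": [0, 0, 0], "claw": -1},
    {"slide": [-15, 0, 0], "angular": [0, 0, 0], "claw": -1},
    {"slide": [-15, 0, 0], "angular": [0, 0, 0], "claw": -1},
    {"slide": [-15, 0, 0], "angular": [0, 0, 0], "claw": -1},
    {"slide": [-10, 0, 0], "angular": [0, 0, 0], "claw": -1},
    {"slide": [-6, 0, 0], "angular": [0, 0, 0], "claw": -1},
    {"slide": [-4, 0, 0], "angular": [0, 0, 0], "claw": -1},
    {"slide": [0, 0, 0], "angular": [0, 0, 0], "claw": -1},
  ],
)

```text
time: 6.1
ee_pos: [0.5595, -0.0452, 0.0703]
tcp_rot: [-180.0, -0.0, 85.5]
wrist_force: [-0.0, 0.3, -9.3]
opening: 0.0232
grasp_force: 59.8
```

Call:
play_rows(
  increments=[
    {"slide": [0, 0, 0], "angular": [0, 0, 0], "claw": -1},
    {"slide": [0, 0, 3], "angular": [0, 0, 0], "claw": -1},
    {"slide": [0, 0, 3], "angular": [0, 0, 0], "claw": -1},
    {"slide": [0, 0, 2], "angular": [0, 0, 0], "claw": -1},
    {"slide": [0, 0, 0], "angular": [0, 0, 0], "claw": -1},
    {"slide": [0, 0, 0], "angular": [0, 0, 0], "claw": -1},
  ],
)

```text
time: 6.7
ee_pos: [0.5594, -0.0444, 0.0631]
tcp_rot: [180.0, -0.0, 85.6]
wrist_force: [-4.8, 1.9, 1.6]
opening: 0.0237
grasp_force: 60.9
```

Down on the shelf. I'll release, raise the gripper, and back off sideways for a look.

Call:
play_rows(
  increments=[
    {"slide": [0, 0, 0], "angular": [0, 0, 0], "claw": -0.4},
    {"slide": [0, 0, 0], "angular": [0, 0, 0], "claw": 0.2},
    {"slide": [0, 0, 0], "angular": [0, 0, 0], "claw": 0.2},
    {"slide": [0, 0, 0], "angular": [0, 0, 0], "claw": 0.2},
    {"slide": [0, 0, -20], "angular": [0, 0, 0], "claw": 0.2},
    {"slide": [0, 0, -40], "angular": [0, 0, 0], "claw": 0.2},
    {"slide": [0, 0, -40], "angular": [0, 0, 0], "claw": 0.2},
    {"slide": [0, 0, -40], "angular": [0, 0, 0], "claw": 0.2},
  ],
)

```text
time: 7.5
ee_pos: [0.5593, -0.0449, 0.2039]
tcp_rot: [180.0, 0.0, 85.5]
wrist_force: [1.5, -0.0, 0.8]
opening: 0.0511
grasp_force: 0.0
```

Call:
play_rows(
  increments=[
    {"slide": [20, 0, -40], "angular": [0, 0, 0], "claw": 0.2},
    {"slide": [40, 0, -10], "angular": [0, 0, 0], "claw": 0.2},
    {"slide": [45, 0, 0], "angular": [0, 0, 0], "claw": 0.2},
    {"slide": [45, 0, 0], "angular": [0, 0, 0], "claw": 0.2},
    {"slide": [45, 0, 0], "angular": [0, 0, 0], "claw": 0.2},
    {"slide": [45, 0, 0], "angular": [0, 0, 0], "claw": 0.2},
    {"slide": [45, -20, 0], "angular": [0, 0, 0], "claw": 0.2},
    {"slide": [45, -30, 0], "angular": [0, 0, 0], "claw": 0.2},
  ],
)

```text
time: 8.3
ee_pos: [0.5374, 0.2864, 0.2514]
tcp_rot: [-180.0, 0.0, 85.5]
wrist_force: [0.7, 0.8, -1.1]
opening: 0.0511
grasp_force: 0.0
```

```bash
python3 - <<'E'
from h import *
np.set_printoptions(precision=4,suppress=True)
o=bot.get_obs(); print(o['ee_pos'],o['tcp_rot'])
a=bot.camera('top')[:,:,::-1];b=bot.camera('scene')[:,:,::-1]
cv2.imwrite('pics/top2.png',a);cv2.imwrite('pics/scene2.png',b)
def cr(im,x0,y0,w,h,s): return cv2.resize(im[y0:y0+h,x0:x0+w],None,fx=s,fy=s,interpolation=cv2.INTER_CUBIC)
cv2.imwrite('pics/c5.png',np.vstack([cr(a,225,140,100,55,8)[:,:800],np.hstack([cr(b,195,165,100,20+0,8)[:0],np.zeros((0,800,3),np.uint8)]) if 0 else cr(b,190,175,133,26,6)[:,:800] if 0 else cv2.resize(cr(b,190,165,90,60,3),(800,160))[:0]]))
x=cr(a,225,145,75+10,45,7); y=cr(b,190,165,85,40,7); cv2.imwrite('pics/c5.png',np.vstack([x,y]))
E
```

```text
[0.5374 0.2864 0.2514] [-179.9767    0.0168   85.5008]
```

View pics/c5.png

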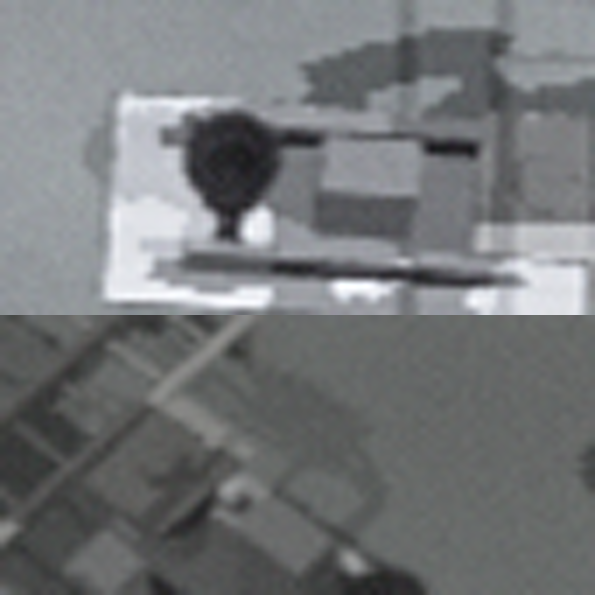

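```bash
python3 - <<'E'
from h import *
np.set_printoptions(precision=4,suppress=True)
f=lambda x,y:(225+(x+.5)/7-.5,145+(y+.5)/7-.5)
soc=onz('top',*f(232,158),.076); rib=onz('top',*f(371,166),.078); print(soc,rib,'cmd rib',)
for p in[(118,95),(105,300)]: print('base',onz('top',*f(*p),.008))
u=np.array([-.0785,-.9969,0]); 
print('saddle by socket',soc+.125*u,'by rib',rib+.07*u)
# predicted px from commanded pose: saddle at tcp+79u
tcp=np.array([.5595,-.0446,0]); g=tcp+.009*u
for n,q in(('socket',g-.055*u+[0,0,.076]),('rib',g+[0,0,.078])): print(n,q,proj('top',q))
# rack moved? phase correlation on plates region
a=cv2.imread('pics/top0.png',0);b=cv2.imread('pics/top2.png',0)
for (x,y,w,h) in[(360,125,75,90),(300,118,60,100)]:
  print(cv2.phaseCorrelate(np.float32(a[y:y+h,x:x+w]),np.float32(b[y:y+h,x:x+w]),cv2.createHanningWindow((w,h),cv2.CV_32F)))
a=cv2.imread('pics/top2.png'); b=cv2.imread('pics/scene2.png')
def cr(im,x0,y0,w,h,s): return cv2.resize(im[y0:y0+h,x0:x0+w],None,fx=s,fy=s,interpolation=cv2.INTER_CUBIC)
cv2.imwrite('pics/c6.png',np.vstack([cr(a,280,145,50,40,8),cr(b,195,170,50,34,8)]))
E
```

```text
[0.5637 0.0006 0.076 ] [ 0.5595 -0.0541  0.078 ] cmd rib
base [0.6112 0.0479 0.008 ]
base [0.5223 0.0531 0.008 ]
saddle by socket [ 0.5538 -0.124   0.076 ] by rib [ 0.554  -0.1239  0.078 ]
socket [0.5631 0.0013 0.076 ] [257.4789 167.3323]
rib [ 0.5588 -0.0536  0.078 ] [277.3817 168.5313]
((0.8180668839735361, -0.1048973665854831), 0.3783525528377957)
((0.005526373163284859, -0.038953492016020164), 0.5942378400166829)
```

View pics/c6.png

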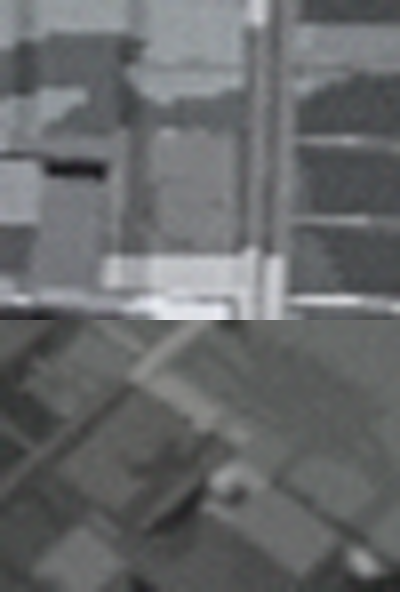

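The saddle (.554,-.124) and the boss (.554,-.125) agree within 1 mm in the same view, and the rack hasn't moved. Next is the bar.

Call:
play_rows(
  increments=[
    {"slide": [32, -20, 0], "angular": [0, 0, 0], "claw": 0.4},
    {"slide": [32, -21, 0], "angular": [0, 0, 0], "claw": 0.4},
    {"slide": [32, -21, 0], "angular": [0, 0, 0], "claw": 0.4},
    {"slide": [0, 0, 0], "angular": [0, 0, 0], "claw": 0.4},
    {"slide": [0, 0, 35], "angular": [0, 0, 0], "claw": 0.4},
    {"slide": [0, 0, 35], "angular": [0, 0, 0], "claw": 0.4},
    {"slide": [0, 0, 31], "angular": [0, 0, 0], "claw": 0.4},
    {"slide": [0, 0, 0], "angular": [0, 0, 0], "claw": 0.4},
  ],
)

```text
time: 9.2
ee_pos: [0.4819, 0.3832, 0.1468]
tcp_rot: [-179.7, 0.3, 85.5]
wrist_force: [-0.8, 0.2, -0.8]
opening: 0.06
grasp_force: 0.0
```

Call:
play_rows(
  increments=[
    {"slide": [0, 0, 0], "angular": [0, 0, 0], "claw": 0},
    {"slide": [0, 0, 0], "angular": [0, 0, 0], "claw": -0.3},
    {"slide": [0, 0, 0], "angular": [0, 0, 0], "claw": -0.6},
    {"slide": [0, 0, 0], "angular": [0, 0, 0], "claw": -1},
    {"slide": [0, 0, 0], "angular": [0, 0, 0], "claw": -1},
    {"slide": [0, 0, 0], "angular": [0, 0, 0], "claw": -1},
    {"slide": [0, 0, 0], "angular": [0, 0, 0], "claw": -1},
    {"slide": [0, 0, 0], "angular": [0, 0, 0], "claw": -1},
  ],
  squeeze=80,
)

```text
time: 10.0
ee_pos: [0.4834, 0.3856, 0.1536]
tcp_rot: [179.9, -0.1, 85.5]
wrist_force: [-1.5, 0.4, 6.2]
opening: 0.0153
grasp_force: 77.8
```

Call:
play_rows(
  increments=[
    {"slide": [0, 0, -10], "angular": [0, 0, 0], "claw": -1},
    {"slide": [0, 0, -20], "angular": [0, 0, 0], "claw": -1},
    {"slide": [0, 0, -25], "angular": [0, 0, 0], "claw": -1},
    {"slide": [0, 0, -25], "angular": [0, 0, 0], "claw": -1},
    {"slide": [0, 0, -25], "angular": [0, 0, 0], "claw": -1},
    {"slide": [0, 0, -15], "angular": [0, 0, 0], "claw": -1},
    {"slide": [0, 0, 0], "angular": [0, 0, 0], "claw": -1},
    {"slide": [0, 0, 0], "angular": [0, 0, 0], "claw": -1},
  ],
)

```text
time: 10.8
ee_pos: [0.4832, 0.3851, 0.2714]
tcp_rot: [180.0, -0.0, 85.5]
wrist_force: [0.0, -0.2, -2.8]
opening: 0.0153
grasp_force: 78.1
```

```bash
python3 - <<'E'
from h import *
np.set_printoptions(precision=4,suppress=True)
o=bot.get_obs(); print(o['ee_pos'],o['tcp_rot'],o['q'],o['wrist_force'],o['opening'])
b=bot.camera('scene')[:,:,::-1];a=bot.camera('top')[:,:,::-1]
cv2.imwrite('pics/scene3.png',b)
e=o['ee_pos']; z=Rn.from_euler('xyz',o['tcp_rot'],degrees=True).as_matrix()[:,2]
ps=[proj('scene',e+z*d) for d in(0,.0436,.0736,.1436)]; print(*ps)
c=cv2.resize(b[190:310,300:460],None,fx=5,fy=5,interpolation=cv2.INTER_CUBIC)
for p in ps: cv2.circle(c,tuple(int(x) for x in (np.array(p)-[300,190]+.5)*5),3,(0,0,255),-1)
cv2.imwrite('pics/c7.png',c)
E
```

```text
[0.4832 0.3851 0.2714] [179.9761  -0.0182  85.5285] [ 38.5547  15.2992  24.2574  98.9283  -0.003  133.0262] [ 0.0474 -0.2309 -2.7522] 0.015263109861222816
[400.2656 221.2114] [394.9129 230.6466] [391.4498 236.7523] [383.9897 249.909 ]
```

View pics/c7.png

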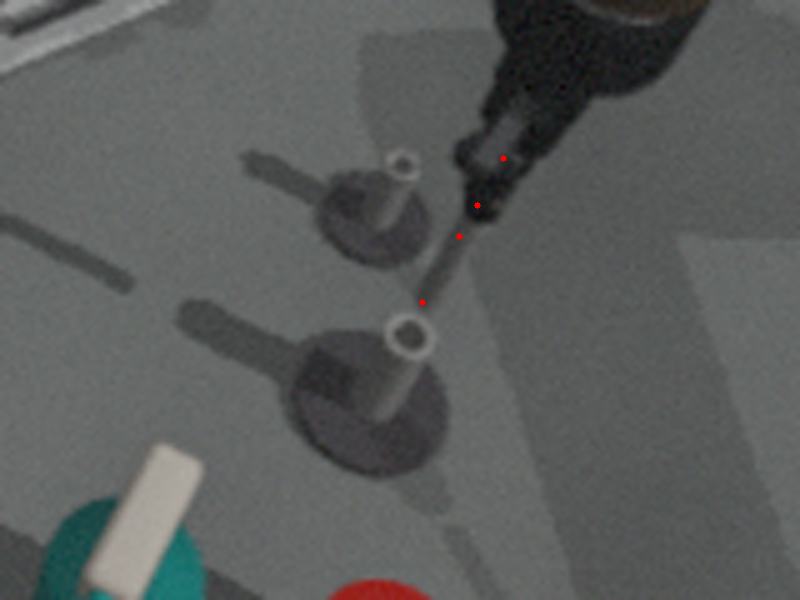

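The bar is out and hangs upright. Its foot at crop (425,305) agrees with my prediction. I'll carry it to the socket.

Call:
play_rows(
  increments=[
    {"slide": [-30, 9, 0], "angular": [0, 0, 0], "claw": -1},
    {"slide": [-40, 12, 0], "angular": [0, 0, 0], "claw": -1},
    {"slide": [-40, 12, 0], "angular": [0, 0, 0], "claw": -1},
    {"slide": [-40, 12, 0], "angular": [0, 0, 0], "claw": -1},
    {"slide": [-40, 12, 0], "angular": [0, 0, 0], "claw": -1},
    {"slide": [-40, 12, 0], "angular": [0, 0, 0], "claw": -1},
    {"slide": [-40, 12, 0], "angular": [0, 0, 0], "claw": -1},
    {"slide": [-40, 12, 0], "angular": [0, 0, 0], "claw": -1},
  ],
)

```text
time: 11.7
ee_pos: [0.5513, 0.067, 0.2703]
tcp_rot: [-179.9, 0.0, 85.5]
wrist_force: [-0.4, -0.2, -1.5]
opening: 0.0151
grasp_force: 78.1
```

Call:
play_rows(
  increments=[
    {"slide": [-36, 10, 0], "angular": [0, 0, 0], "claw": -1},
    {"slide": [-30, 7, 0], "angular": [0, 0, 0], "claw": -1},
    {"slide": [0, 0, 0], "angular": [0, 0, 0], "claw": -1},
    {"slide": [0, 0, 0], "angular": [0, 0, 0], "claw": -1},
    {"slide": [0, 0, 0], "angular": [0, 0, 0], "claw": -1},
  ],
)

```text
time: 12.2
ee_pos: [0.5631, 0.0022, 0.2707]
tcp_rot: [-179.9, -0.0, 85.6]
wrist_force: [-0.1, 0.7, -0.9]
opening: 0.0152
grasp_force: 78.1
```

Call:
play_rows(
  increments=[
    {"slide": [-0.7, 0.3, 20], "angular": [0, 0, 0], "claw": -1},
    {"slide": [0, 0, 20], "angular": [0, 0, 0], "claw": -1},
    {"slide": [0, 0, 10], "angular": [0, 0, 0], "claw": -1},
    {"slide": [0, 0, 8], "angular": [0, 0, 0], "claw": -1},
    {"slide": [0, 0, 8], "angular": [0, 0, 0], "claw": -1},
    {"slide": [0, 0, 8], "angular": [0, 0, 0], "claw": -1},
    {"slide": [0, 0, 0], "angular": [0, 0, 0], "claw": -1},
  ],
)

```text
time: 12.9
ee_pos: [0.5634, 0.001, 0.1964]
tcp_rot: [-179.9, 0.0, 85.5]
wrist_force: [0.1, -0.5, -1.2]
opening: 0.0153
grasp_force: 78.2
```

Foot about 23 mm inside the socket with no side force. I'll continue to the floor.

Call:
play_rows(
  increments=[
    {"slide": [0, 0, 6], "angular": [0, 0, 0], "claw": -1},
    {"slide": [0, 0, 5], "angular": [0, 0, 0], "claw": -1},
    {"slide": [0, 0, 3], "angular": [0, 0, 0], "claw": -1},
    {"slide": [0, 0, 1], "angular": [0, 0, 0], "claw": -1},
    {"slide": [0, 0, 0], "angular": [0, 0, 0], "claw": -1},
  ],
)

```text
time: 13.4
ee_pos: [0.5636, 0.0008, 0.1822]
tcp_rot: [-180.0, -0.0, 85.5]
wrist_force: [-0.6, -0.5, -0.1]
opening: 0.015
grasp_force: 78.2
```

Call:
play_rows(
  increments=[
    {"slide": [0, 0, 1], "angular": [0, 0, 0], "claw": -1},
    {"slide": [0, 0, 1], "angular": [0, 0, 0], "claw": -1},
    {"slide": [0, 0, 0], "angular": [0, 0, 0], "claw": -1},
  ],
)

```text
time: 13.7
ee_pos: [0.5639, 0.0009, 0.1816]
tcp_rot: [179.9, -0.0, 85.5]
wrist_force: [-0.6, 0.4, 5.1]
opening: 0.0149
grasp_force: 79.1
```

The bar is seated; it made contact at z = 0.1816, so the grip is 0.152 m from the pivot. Now I'll push it down along the arc, 3° per row.

Call:
play_rows(
  increments=[
    {"slide": [0, 0, 0], "angular": [0, 0, 0], "claw": -1},
    {"slide": [0, 0, 0], "angular": [0, 0, 0], "claw": -1},
    {"slide": [7.9, 0, 0.2], "angular": [0, -3, 0], "claw": -1},
    {"slide": [7.9, 0, 0.2], "angular": [0, -3, 0], "claw": -1},
    {"slide": [7.9, 0, 0.2], "angular": [0, -3, 0], "claw": -1},
    {"slide": [7.9, 0, 0.2], "angular": [0, -3, 0], "claw": -1},
    {"slide": [0, 0, 0], "angular": [0, 0, 0], "claw": -1},
    {"slide": [0, 0, 0], "angular": [0, 0, 0], "claw": -1},
  ],
  squeeze=110,
)

```text
time: 14.5
ee_pos: [0.5664, 0.032, 0.1784]
tcp_rot: [179.9, 12.1, 85.6]
wrist_force: [-2.2, -3.5, 6.8]
opening: 0.0147
grasp_force: 107.7
```

```bash
cat > st.py <<'E'
from h import *
np.set_printoptions(precision=4,suppress=True)
o=bot.get_obs(); R=Rn.from_euler('xyz',o['tcp_rot'],degrees=True).as_matrix(); z=R[:,2]
print('tilt',np.degrees(np.arccos(-z[2])),'pivot',o['ee_pos']+.1516*z,'q',o['q'],'F tool',R.T@o['wrist_force'],'open',o['opening'])
E
python3 st.py
```

```text
tilt 12.12735734166814 pivot [0.5642 0.0002 0.0302] q [  8.7455   8.7248   5.5536  89.5329 -11.8264 103.4634] F tool [-5.0379 -1.9066 -5.8608] open 0.014655217484871861
```

Call:
play_rows(
  increments=[
    {"slide": [7.9, 0, 0.2], "angular": [0, -3, 0], "claw": -1},
    {"slide": [7.9, 0, 0.2], "angular": [0, -3, 0], "claw": -1},
    {"slide": [7.9, 0, 0.2], "angular": [0, -3, 0], "claw": -1},
    {"slide": [7.9, 0, 0.2], "angular": [0, -3, 0], "claw": -1},
    {"slide": [7.9, 0, 0.2], "angular": [0, -3, 0], "claw": -1},
    {"slide": [7.9, 0, 0.2], "angular": [0, -3, 0], "claw": -1},
    {"slide": [0, 0, 0], "angular": [0, 0, 0], "claw": -1},
    {"slide": [0, 0, 0], "angular": [0, 0, 0], "claw": -1},
  ],
)

```text
time: 15.3
ee_pos: [0.5698, 0.076, 0.1615]
tcp_rot: [179.9, 30.1, 85.6]
wrist_force: [-0.4, -3.1, 9.1]
opening: 0.0144
grasp_force: 108.3
```

```bash
python3 st.py
```

```text
tilt 30.149666733428294 pivot [0.5641 0.     0.0304] q [ 19.8407  18.0705  11.0589  96.3389 -27.2855 117.5049] F tool [-7.3075 -0.1325 -6.3075] open 0.014370298540745516
```

Call:
play_rows(
  increments=[
    {"slide": [7.9, 0, 0.2], "angular": [0, -3, 0], "claw": -1},
    {"slide": [7.9, 0, 0.2], "angular": [0, -3, 0], "claw": -1},
    {"slide": [7.9, 0, 0.2], "angular": [0, -3, 0], "claw": -1},
    {"slide": [7.9, 0, 0.2], "angular": [0, -3, 0], "claw": -1},
    {"slide": [7.9, 0, 0.2], "angular": [0, -3, 0], "claw": -1},
    {"slide": [7.9, 0, 0.2], "angular": [0, -3, 0], "claw": -1},
    {"slide": [0, 0, 0], "angular": [0, 0, 0], "claw": -1},
    {"slide": [0, 0, 0], "angular": [0, 0, 0], "claw": -1},
  ],
)

```text
time: 16.1
ee_pos: [0.5727, 0.1127, 0.132]
tcp_rot: [180.0, 48.2, 85.6]
wrist_force: [-2.6, -2.4, 11.7]
opening: 0.0148
grasp_force: 108.7
```

```bash
python3 st.py
```

```text
tilt 48.162411557508534 pivot [0.5642 0.0001 0.0308] q [ 27.8394  32.3218  19.3165 107.7239 -39.1065 133.34  ] F tool [-10.4291  -2.4268  -5.858 ] open 0.014771164305402793
```

Call:
play_rows(
  increments=[
    {"slide": [7.9, 0, 0.2], "angular": [0, -3, 0], "claw": -1},
    {"slide": [7.9, 0, 0.2], "angular": [0, -3, 0], "claw": -1},
    {"slide": [6.6, 0, 0.2], "angular": [0, -2.5, 0], "claw": -1},
    {"slide": [0, 0, 0], "angular": [0, 0, 0], "claw": -1},
    {"slide": [0, 0, 0], "angular": [0, 0, 0], "claw": -1},
  ],
)

```text
time: 16.6
ee_pos: [0.5739, 0.1267, 0.1144]
tcp_rot: [179.9, 56.6, 85.6]
wrist_force: [-1.0, 1.8, 13.1]
opening: 0.0147
grasp_force: 110.0
```

```bash
python3 st.py
```

```text
tilt 56.614354327236576 pivot [0.5644 0.0005 0.031 ] q [ 30.5273  40.3212  24.0816 114.6671 -43.2737 141.6911] F tool [-10.0255  -1.0951  -8.6698] open 0.014724789561038959
```

Call:
play_rows(
  increments=[
    {"slide": [2.6, 0, 0], "angular": [0, -1, 0], "claw": -1},
    {"slide": [2.6, 0, 0], "angular": [0, -1, 0], "claw": -1},
    {"slide": [0, 0, 0], "angular": [0, 0, 0], "claw": -1},
    {"slide": [0, 0, 0], "angular": [0, 0, 0], "claw": -1},
  ],
)

```text
time: 17.0
ee_pos: [0.5742, 0.1293, 0.1104]
tcp_rot: [179.9, 58.6, 85.5]
wrist_force: [-1.0, 2.2, 13.1]
opening: 0.0144
grasp_force: 110.6
```

```bash
python3 st.py
```

```text
tilt 58.566893745464995 pivot [0.5644 0.0004 0.0313] q [ 31.0304  42.2448  25.2551 116.4316 -44.1098 143.7481] F tool [-10.0276  -1.1786  -8.6251] open 0.01436982313793539
```

Call:
play_rows(
  increments=[
    {"slide": [2.6, 0, 0], "angular": [0, -1, 0], "claw": -1},
    {"slide": [2.6, 0, 0], "angular": [0, -1, 0], "claw": -1},
    {"slide": [0, 0, 0], "angular": [0, 0, 0], "claw": -1},
    {"slide": [0, 0, 0], "angular": [0, 0, 0], "claw": -1},
  ],
)

```text
time: 17.4
ee_pos: [0.5744, 0.1321, 0.1059]
tcp_rot: [179.9, 60.6, 85.5]
wrist_force: [-1.6, 3.3, 12.0]
opening: 0.0145
grasp_force: 110.6
```

```bash
python3 st.py
```

```text
tilt 60.56438816309567 pivot [0.5645 0.0004 0.0314] q [ 31.5316  44.2555  26.467  118.27   -44.9104 145.8388] F tool [-8.8777 -1.8811 -8.6462] open 0.01446345423822526
```

Call:
play_rows(
  increments=[
    {"slide": [2.6, 0, 0], "angular": [0, -1, 0], "claw": -1},
    {"slide": [2.6, 0, 0], "angular": [0, -1, 0], "claw": -1},
    {"slide": [0, 0, 0], "angular": [0, 0, 0], "claw": -1},
    {"slide": [0, 0, 0], "angular": [0, 0, 0], "claw": -1},
  ],
)

```text
time: 17.8
ee_pos: [0.5746, 0.1347, 0.1013]
tcp_rot: [179.9, 62.6, 85.5]
wrist_force: [-0.3, 3.2, 11.8]
opening: 0.0146
grasp_force: 110.6
```

```bash
python3 st.py
```

```text
tilt 62.55890278969049 pivot [0.5644 0.0005 0.0314] q [ 31.995   46.2956  27.6973 120.1554 -45.6547 147.9707] F tool [-9.0237 -0.4962 -8.2337] open 0.014624901692136594
```

```bash
python3 - <<'E'
from h import *
b=bot.camera('scene')[:,:,::-1];a=bot.camera('top')[:,:,::-1]
cv2.imwrite('pics/scene4.png',b);cv2.imwrite('pics/top4.png',a)
def cr(im,x0,y0,w,h,s): return cv2.resize(im[y0:y0+h,x0:x0+w],None,fx=s,fy=s,interpolation=cv2.INTER_CUBIC)
x=cr(b,170,130,160,100,5); y=np.hstack([cr(cv2.imread('pics/scene2.png'),150,110,100,25+0,4)[:0],cr(a,215,140,160,20,5)[:0]]) if 0 else cr(a,200,150,160,20,5)
cv2.imwrite('pics/c8.png',np.vstack([x,y]))
E
```

```text
(no output)
```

View pics/c8.png

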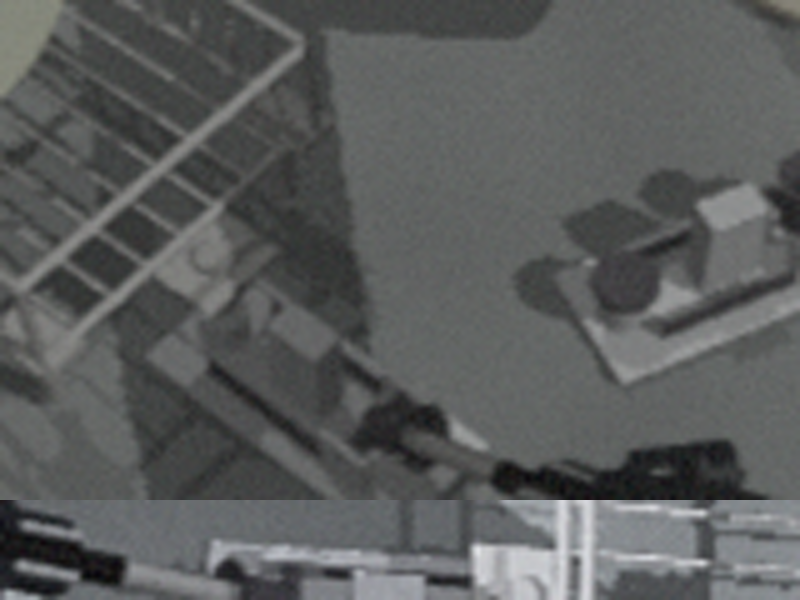

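The bar is in the socket with the lever down, and the rack's near end looks raised. The boss is now at about (211.2,180.6) native, against (212.9,184.3) before. I'll work out the rise from that.

```bash
python3 - <<'E'
from h import *
np.set_printoptions(precision=2,suppress=True)
a=cv2.imread('pics/scene0.png',0);b=cv2.imread('pics/scene4.png',0)
# track boss/tab + near rim corners by template
c,f=K('scene')
L=np.array([.5538,-.124,.07]); far=L-np.array([.0785,.9969,0])*.305; far[2]=0
def lift(p,h):
    th=h/.305; d=p-far; w=np.array([.0785,.9969,0]); s=d@w
    return p+np.array([0,0,s*th])-w*(d[2]*th)
e=np.array([.545,-.1415,.139]); w=np.array([.0785,.9969,0]); n=np.array([.9969,-.0785,0])
pts={'boss':L,'rimL':e+n*.115,'rimR':e-n*.115,'rimM':e}
for k,p in pts.items(): print(k,proj('scene',p),[proj('scene',lift(p,h)/1)-proj('scene',p) for h in(.01,.015,.02)])
for nme,(u,v) in {'rimL0':(231.7,145.9),'plate':(160,135),'rimcorner2':(175,205)}.items():
    t=a[int(v)-9:int(v)+10,int(u)-9:int(u)+10]; s=b[int(v)-30:int(v)+30,int(u)-30:int(u)+30]
    r=cv2.matchTemplate(s,t,cv2.TM_CCOEFF_NORMED); _,m,_,l=cv2.minMaxLoc(r); print(nme,m,l[0]-21,l[1]-21)
# expected bar projection now at tilt 62.5 vs 57
piv=np.array([.5644,.0005,.0305]); d=lambda t:np.array([.0785*np.sin(t),.9969*np.sin(t),np.cos(t)])
for t in(50,57.3,62.5): print(t,'mouth',proj('scene',piv+.046*d(np.radians(t))),'steel end',proj('scene',piv+.106*d(np.radians(t))))
print('seen mouth',170+(410+.5)/5-.5,130+435/5-.5,'steel end',170+500/5-.5,130+475/5-.5)
E
```

```text
boss [212.18 184.02] [array([-0.83, -2.38]), array([-1.25, -3.58]), array([-1.67, -4.79])]
rimL [177.89 190.23] [array([-1.67, -2.87]), array([-2.51, -4.32]), array([-3.35, -5.77])]
rimR [234.69 141.84] [array([-1.25, -2.87]), array([-1.89, -4.32]), array([-2.52, -5.77])]
rimM [207.5  165.01] [array([-1.45, -2.88]), array([-2.17, -4.32]), array([-2.91, -5.78])]
rimL0 0.7149221897125244 -2 -4
plate 0.21430034935474396 3 12
rimcorner2 0.839369535446167 -1 -2
50 mouth [253.02 216.37] steel end [265.82 218.56]
57.3 mouth [253.95 217.91] steel end [267.96 222.23]
62.5 mouth [254.5  218.97] steel end [269.21 224.74]
seen mouth 251.6 216.5 steel end 269.5 224.5
```

The rise is about 15 mm and the force isn't climbing yet, so the bar's play in the socket is taking up some of the angle. I'll continue to the stop.

Call:
play_rows(
  increments=[
    {"slide": [2.6, 0, 0], "angular": [0, -1, 0], "claw": -1},
    {"slide": [2.6, 0, 0], "angular": [0, -1, 0], "claw": -1},
    {"slide": [0, 0, 0], "angular": [0, 0, 0], "claw": -1},
    {"slide": [0, 0, 0], "angular": [0, 0, 0], "claw": -1},
  ],
)

```text
time: 18.3
ee_pos: [0.5747, 0.1371, 0.0966]
tcp_rot: [179.9, 64.6, 85.6]
wrist_force: [-0.6, 2.3, 11.7]
opening: 0.0147
grasp_force: 110.6
```

```bash
python3 st.py
```

```text
tilt 64.55525901667322 pivot [0.5644 0.0006 0.0315] q [ 32.4249  48.3624  28.9475 122.0904 -46.35   150.1286] F tool [-9.5986 -0.7695 -7.0438] open 0.014689504208401129
```

Call:
play_rows(
  increments=[
    {"slide": [2.6, 0, 0], "angular": [0, -1, 0], "claw": -1},
    {"slide": [2.6, 0, 0], "angular": [0, -1, 0], "claw": -1},
    {"slide": [0, 0, 0], "angular": [0, 0, 0], "claw": -1},
    {"slide": [0, 0, 0], "angular": [0, 0, 0], "claw": -1},
  ],
)

```text
time: 18.7
ee_pos: [0.5749, 0.1393, 0.0919]
tcp_rot: [179.9, 66.6, 85.6]
wrist_force: [-0.8, 2.2, 11.6]
opening: 0.0146
grasp_force: 110.6
```

```bash
python3 st.py; python3 - <<'E'
from h import *
b=bot.camera('scene')[:,:,::-1]; cv2.imwrite('pics/scene5.png',b)
ims=[cv2.imread(f'pics/scene{i}.png',0) for i in(0,2,4,5)]
# rim corner shift between 4 and 5, and from 0
for u,v,nm in((207,148,'rim'),(212,181,'boss'),(231,140,'cornerR'),(177,188,'cornerL')):
  for i in(0,2):
    t=ims[2][v-9:v+10,u-9:u+10]; s=ims[3 if i==2 else 0][v-20:v+21,u-20:u+21]
    r=cv2.matchTemplate(s,t,cv2.TM_CCOEFF_NORMED); _,m,_,l=cv2.minMaxLoc(r); print(nm,'from 4 to',5 if i==2 else 0,round(m,2),l[0]-11,l[1]-11)
E
```

```text
tilt 66.55376511998719 pivot [0.5644 0.0006 0.0316] q [ 32.8151  50.4481  30.2118 124.0761 -46.9955 152.3281] F tool [-9.7797 -0.9407 -6.5955] open 0.014601005943306492
rim from 4 to 0 0.64 9 -2
rim from 4 to 5 0.86 6 -6
boss from 4 to 0 0.65 1 4
boss from 4 to 5 0.71 0 0
cornerR from 4 to 0 0.65 2 4
cornerR from 4 to 5 0.61 0 -1
cornerL from 4 to 0 0.81 2 4
cornerL from 4 to 5 0.92 0 -1
```

```bash
cat > rise.py <<'E'
from h import *
import sys
np.set_printoptions(precision=2,suppress=True)
g=lambda i:cv2.GaussianBlur(cv2.imread(f'pics/scene{i}.png',0),(0,0),.8)
i,j=sys.argv[1:3]; a,b=g(i),g(j)
w0=np.array(eval(sys.argv[3]),float) if len(sys.argv)>3 else np.zeros(2)
for nm,(x,y,w,h) in {'cornerL':(160,170,40,40),'cornerR':(216,125,30,35),'tab':(198,168,28,22),'plates':(120,90,70,70),'jackrib':(218,184,24,24),'mouth':(240,205,18,20)}.items():
    W=np.float32([[1,0,w0[0]],[0,1,w0[1]]])
    if nm in('jackrib','mouth'): W[:,2]=0
    try:
        cc,W=cv2.findTransformECC(a[y:y+h,x:x+w],b,np.float32([[1,0,x+W[0,2]],[0,1,y+W[1,2]]]),cv2.MOTION_TRANSLATION,(3,200,1e-5),None,5); print(nm,round(cc,2),W[:,2]-[x,y])
    except cv2.error as e: print(nm,'fail')
E
python3 rise.py 2 4 "[-2,-4]"; echo; python3 rise.py 0 5 "[-2,-4]"; echo; python3 rise.py 4 5
```

```text
cornerL 0.72 [-1.35 -3.76]
cornerR fail
tab fail
plates 0.63 [18.57 24.35]
jackrib 0.47 [-3.93  5.55]
mouth 0.72 [81.61 49.69]

cornerL 0.87 [-2.42 -3.82]
cornerR 0.66 [-2.47 -4.85]
tab 0.85 [-0.73 -3.91]
plates 0.97 [-2.62 -2.64]
jackrib 0.7 [-7.3  0.8]
mouth fail

cornerL 0.87 [-0.17 -0.49]
cornerR 0.57 [ 1.47 -0.86]
tab 0.88 [ 1.47 -0.73]
plates 0.99 [-0.25 -0.42]
jackrib 0.95 [0.42 0.31]
mouth 0.97 [0.29 0.44]
```

Call:
play_rows(
  increments=[
    {"slide": [2.6, 0, 0], "angular": [0, -0.4, 0], "claw": -1},
    {"slide": [2.6, 0, 0], "angular": [0, -0.4, 0], "claw": -1},
    {"slide": [2.6, 0, 0], "angular": [0, -0.4, 0], "claw": -1},
    {"slide": [2.6, 0, 0.1], "angular": [0, -0.4, 0], "claw": -1},
    {"slide": [0, 0, 0], "angular": [0, 0, 0], "claw": -1},
    {"slide": [0, 0, 0], "angular": [0, 0, 0], "claw": -1},
  ],
  squeeze=80,
)

```text
time: 19.35
ee_pos: [0.5754, 0.1427, 0.0831]
tcp_rot: [179.8, 68.1, 85.4]
wrist_force: [-0.5, -2.8, 17.1]
opening: 0.0145
grasp_force: 109.4
```

```bash
python3 st.py; python3 - <<'E'
from h import *
b=bot.camera('scene')[:,:,::-1]; cv2.imwrite('pics/scene6.png',b)
E
python3 rise.py 5 6; echo; python3 rise.py 0 6 "[-2.5,-4]"
```

```text
tilt 68.14235816338638 pivot [0.5647 0.0024 0.0267] q [ 33.1985  52.6181  31.4604 125.5008 -47.3615 154.2425] F tool [-16.965   -0.2629  -3.7363] open 0.014491344920947776
cornerL 0.99 [-0.05 -0.12]
cornerR 0.84 [ 0.24 -0.04]
tab 0.96 [-0.23  0.06]
plates 1.0 [-0.04 -0.05]
jackrib 0.93 [-0.02 -0.16]
mouth 0.97 [-0.11  0.08]

cornerL 0.86 [-2.44 -3.98]
cornerR 0.73 [-2.34 -4.9 ]
tab 0.79 [-1.43 -3.45]
plates 0.96 [-2.69 -2.69]
jackrib 0.58 [-6.37 -0.4 ]
mouth fail
```

```bash
python3 - <<'E'
from h import *
np.set_printoptions(precision=3,suppress=True)
w=np.array([.0785,.9969,0]); L=np.array([.5538,-.124,.07]); far=L-w*.305; far[2]=0
def lift(p,h):
    th=np.arcsin(h/.305); d=p-far; s=d@w; z=d[2]
    return p+w*((s*np.cos(th)-z*np.sin(th))-s)+np.array([0,0,s*np.sin(th)+z*np.cos(th)-z])
for X in(597,622,645):
  p=onz('top',X*.64,262*.64,.14); print(p,proj('scene',p),[proj('scene',lift(p,h))-proj('scene',p) for h in(.015,.018,.02)])
# top-view check
o=bot.get_obs(); R=Rn.from_euler('xyz',o['tcp_rot'],degrees=True).as_matrix()
ax=np.array([.9969,-.0785,0]); piv=np.array([.5640,.001,.030])
for q in(o,): print('F',o['wrist_force'],'T',o['torque'],'M about pivot axis if T at TCP',ax@(o['torque']+np.cross(o['ee_pos']-piv,o['wrist_force'])),'T axis',ax@o['torque'])
a=bot.camera('top')[:,:,::-1]; cv2.imwrite('pics/top6.png',a)
t0=cv2.GaussianBlur(cv2.imread('pics/top0.png',0),(0,0),.8);t6=cv2.GaussianBlur(cv2.imread('pics/top6.png',0),(0,0),.8)
for nm,(x,y,W,H) in {'plates':(368,130,58,74),'rim':(308,118,60,25)}.items():
    cc,M=cv2.findTransformECC(t0[y:y+H,x:x+W],t6,np.float32([[1,0,x],[0,1,y]]),cv2.MOTION_TRANSLATION,(3,200,1e-5),None,5); print('top',nm,cc,M[:,2]-[x,y])
for X in(597,645):
  p=onz('top',X*.64,262*.64,.14); print([proj('top',lift(p,h))-proj('top',p) for h in(.015,.02)])
E
```

```text
[ 0.542 -0.324  0.14 ] [160.784 135.447] [array([-1.894, -2.278]), array([-2.277, -2.73 ]), array([-2.534, -3.031])]
[ 0.542 -0.367  0.14 ] [150.408 129.098] [array([-1.735, -1.776]), array([-2.084, -2.125]), array([-2.316, -2.356])]
[ 0.542 -0.407  0.14 ] [140.994 123.343] [array([-1.568, -1.307]), array([-1.879, -1.56 ]), array([-2.087, -1.727])]
F [-1.707 -2.724 17.13 ] T [-2.427  0.166 -0.373] M about pivot axis if T at TCP 0.15365088825132955 T axis -2.4322829076542978Traceback (most recent call last):
  File "<stdin>", line 16, in <module>
cv2.error: OpenCV(4.12.0) /io/opencv/modules/video/src/ecc.cpp:574: error: (-7:Iterations do not converge) NaN encountered. in function 'findTransformECC'
```

Image shifts match a full 20 mm rise, and the rack stopped rising as the force went up, so the stop is reached. The tool turned less than the arc, so I'll turn it to relieve the counter-torque.

Call:
play_rows(
  increments=[
    {"slide": [0, 0, 0], "angular": [0, -0.6, 0], "claw": -1},
    {"slide": [0, 0, 0], "angular": [0, -0.6, 0], "claw": -1},
    {"slide": [0, 0, 0], "angular": [0, -0.6, 0], "claw": -1},
    {"slide": [0, 0, 0], "angular": [0, 0, 0], "claw": -1},
    {"slide": [0, 0, 0], "angular": [0, 0, 0], "claw": -1},
  ],
  squeeze=110,
)

```text
time: 19.95
ee_pos: [0.5753, 0.1429, 0.0826]
tcp_rot: [179.8, 69.9, 85.4]
wrist_force: [0.2, -0.7, 12.5]
opening: 0.0147
grasp_force: 109.7
```

```bash
python3 st.py; python3 - <<'E'
from h import *
np.set_printoptions(precision=3,suppress=True)
b=bot.camera('scene')[:,:,::-1]; cv2.imwrite('pics/scene7.png',b)
o=bot.get_obs(); ax=np.array([.9969,-.0785,0]); piv=np.array([.5640,.001,.030])
print('T',o['torque'],'axis',ax@o['torque'],'M',ax@(o['torque']+np.cross(o['ee_pos']-piv,o['wrist_force'])),o['wrist_force'],o['grasp_force'],o['time'])
E
python3 rise.py 6 7; python3 rise.py 0 7 "[-2.5,-4]"
```

```text
tilt 69.90084454916165 pivot [0.5644 0.0009 0.0306] q [ 33.3955  54.1436  32.4718 127.4859 -47.91   156.1734] F tool [-11.9607   0.2471  -3.6111] open 0.014748407601078869
T [-1.322  0.098 -0.276] axis -1.3260727193393198 M 0.6300541548693257 [ 1.1   -1.337 13.285] 109.56204056739807 20.0
cornerL 1.0 [-0.02  0.01]
cornerR 0.96 [ 0.35 -0.02]
tab 0.97 [ 0.13 -0.06]
plates 1.0 [ 0.01 -0.02]
jackrib 0.98 [0.99 0.38]
mouth 0.99 [-0.03 -0.01]
cornerL 0.86 [-2.46 -3.96]
cornerR 0.75 [-2.23 -4.91]
tab 0.79 [-1.67 -3.3 ]
plates 0.97 [-2.67 -2.72]
jackrib 0.53 [-5.72 -1.4 ]
mouth fail
```

Call:
play_rows(
  increments=[
    {"slide": [2.6, 0, 0], "angular": [0, -0.8, 0], "claw": -1},
    {"slide": [1.5, 0, 0], "angular": [0, -0.5, 0], "claw": -1},
    {"slide": [0, 0, 0], "angular": [0, 0, 0], "claw": -1},
    {"slide": [0, 0, 0], "angular": [0, 0, 0], "claw": -1},
    {"slide": [0, 0, 0], "angular": [0, 0, 0], "claw": -1},
  ],
)

```text
time: 20.5
ee_pos: [0.5756, 0.1442, 0.0797]
tcp_rot: [179.7, 71.2, 85.3]
wrist_force: [-1.4, -0.9, 19.2]
opening: 0.0144
grasp_force: 109.9
```

```bash
python3 st.py; python3 - <<'E'
from h import *
np.set_printoptions(precision=3,suppress=True)
b=bot.camera('scene')[:,:,::-1]; cv2.imwrite('pics/scene8.png',b)
o=bot.get_obs(); ax=np.array([.9969,-.0785,0]); piv=np.array([.5640,.001,.030])
print('T',o['torque'],'axis',ax@o['torque'],'M',ax@(o['torque']+np.cross(o['ee_pos']-piv,o['wrist_force'])),o['wrist_force'],o['grasp_force'],o['time'])
E
python3 rise.py 7 8
```

```text
tilt 71.20193932733328 pivot [0.5647 0.0011 0.0309] q [ 33.6062  55.5454  33.3695 128.8759 -48.2605 157.6626] F tool [-18.5309  -1.2806  -5.2426] open 0.014414503370144037
T [-2.109  0.145 -0.373] axis -2.114217232722415 M 0.6347315426006798 [-0.105 -0.735 18.875] 109.93606925010681 20.55
cornerL 0.99 [-0.1  -0.16]
cornerR 0.96 [ 0.43 -0.32]
tab 0.98 [ 0.05 -0.26]
plates 1.0 [-0.04 -0.16]
jackrib 0.99 [0.66 0.28]
mouth 0.99 [-0.01  0.06]
```

Force rises steeply now (12 to 18.5 N over 4 mm), so the lever is at its stop. I'll ease off a little so the jack doesn't tip.

Call:
play_rows(
  increments=[
    {"slide": [-1.5, 0, 0], "angular": [0, 0.5, 0], "claw": -1},
    {"slide": [-1.2, 0, 0], "angular": [0, 0.4, 0], "claw": -1},
    {"slide": [0, 0, 0], "angular": [0, 0, 0], "claw": -1},
    {"slide": [0, 0, 0], "angular": [0, 0, 0], "claw": -1},
    {"slide": [0, 0, 0], "angular": [0, 0, 0], "claw": -1},
  ],
)

```text
time: 21.05
ee_pos: [0.5754, 0.1435, 0.0817]
tcp_rot: [179.7, 70.3, 85.3]
wrist_force: [-0.7, -0.2, 14.0]
opening: 0.0147
grasp_force: 110.0
```

```bash
python3 st.py; python3 - <<'E'
from h import *
b=bot.camera('scene')[:,:,::-1]; cv2.imwrite('pics/scene9.png',b)
E
python3 rise.py 7 9;python3 rise.py 5 9
```

```text
tilt 70.27786488826207 pivot [0.5645 0.0012 0.0305] q [ 33.478   54.5713  32.755  127.8921 -48.0078 156.6288] F tool [-13.2752  -0.6925  -4.47  ] open 0.014687201153199898
cornerL 0.99 [-0.04 -0.1 ]
cornerR 0.99 [ 0.09 -0.22]
tab 0.99 [ 0.1  -0.16]
plates 1.0 [-0.02 -0.08]
jackrib 1.0 [0.32 0.08]
mouth 0.99 [0.   0.03]
cornerL 0.99 [-0.12 -0.2 ]
cornerR 0.73 [ 0.09 -0.18]
tab 0.92 [-0.23 -0.19]
plates 1.0 [-0.05 -0.14]
jackrib 0.9 [0.93 0.23]
mouth 0.97 [-0.06  0.07]
```

```bash
python3 -c "
from workcell import bot
print(bot.job_done())"
```

```text
the job is handed in; nothing more can be done
None
```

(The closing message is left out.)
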